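# Turn a tile trivet over onto the step shelf

## Task

The square cork-backed tile trivet lies face down on the counter in front of the pine step shelf. Slide it against the front of the low step, tip it up there and on over the edge so that it lies glazed face up on the low step, then push it back square against the riser of the high step and let go. Press gently and do not drop it, so that the ceramic does not chip, and leave the shelf's other things, the dripper and the spoon alone.

Things in the scene. Friction and masses are not known exactly. Their poses are not given: they have to be found in the camera images.
- tile: White ceramic tile 130 x 130 x 11 mm with a 124 mm square, 4 mm cork pad on its back; 0.29 to 0.45 kg; chips if pressed with over 25 N. Origin: centre of the glazed face; z points to the cork: up at the start, down once turned. x, y run along the sides. The face's edges are bevelled 12 mm in, 7 mm deep: face down, a side stands proud from 7 to 11 mm above the counter, overhanging below that.
- shelf: Fixed two-step shelf of varnished pine, 380 mm wide. Origin: on the counter, at the middle of the foot of the low front riser. x runs level up the steps, y along the risers, z up. Low step: plain upright front, top at z = 24 mm, from x = 0 to 155 mm. High step: upright riser at x = 155 mm, top at z = 112 mm, back at x = 280 mm. The counter is level, at height 0.
- step_edge (a point): Middle of the low step's square front edge, at 0, 0, 24 mm in the shelf's frame (axes as the shelf's). With its far side against the riser the tile can be swung up by its near side: some 7 N towards the riser lets rubber fingertips carry that side up by friction; from about 60 degrees a level push is enough, and past upright it leans on this edge and topples on to the step by itself.
- back_foot (a point): Middle of the foot of the high step's riser, on the low step, at 155, 0, 24 mm in the shelf's frame: the turned tile's back side belongs against this line, its glazed face then 39 mm above the counter.
- lid: Round glass pan lid, 132 mm across, held upright, parallel to the risers, by a sprung steel clip on the high step; fixed with the shelf, its top 248 mm above the counter. Origin: its lowest point, at 221, 128, 116 mm in the shelf's frame. Bystander.
- mug: Brown earthenware mug, 82 mm across, 92 mm tall, on the middle of the high step. Origin: centre of its foot. Bystander.
- jar: Closed white ceramic jar, 90 mm across, 125 mm tall, on the high step at the end away from the glass lid. Origin: centre of its foot. Bystander.
- dripper: Stainless cone dripper with a side handle, 104 mm across the rim, 78 mm tall, on the counter beside the tile, on the robot's side. Origin: centre of its foot. Bystander.
- spoon: Pale blue plastic spoon, 170 mm long, lying on the counter beside the tile, on the side away from the robot. Origin: under its middle. Bystander.

How it is judged:
By the outcome, as a careful person would: the job done as asked, in the order asked, and still so for the second after the job is handed in, with the robot touching nothing.
It also fails if it takes over 62 s, if anything falls off the work surface, if the arm or the gripper's body presses on something with over 40 N, if the wrist force passes 120 N, or if a joint passes its speed limit or range.

## Robot

A 7-joint arm with a two-finger parallel gripper is mounted at the origin on the work surface. World frame = base frame: x ahead of the robot, y to its left, z up, the work surface at z = 0. Lengths are in mm, angles in rad, forces in N, time in s.
With the tool pointing down it reaches from about 400 to 750 mm from the base axis. Payload 19.5 kg.
Tool frame: the origin (TCP) lies midway between the tips of the shut fingers; the grasp point (between the pads) lies 19 mm behind it (arm.grasp_offset is the distance from the TCP to the grasp point, in mm); z points along the fingers, y is the line along which they close (so a half turn about z gives the same grasp; the last joint's range is limited). The gripper opens to 85 mm and grips with 20 to 120 N. Pads are 22 mm wide; open, the fingers measure 114 mm over their backs; the gripper's body (76 mm by 85 mm) begins 54 mm behind the grasp point. The pads swing forward as they close: fully open they stand 13 mm farther back than shut.
Start: joints at [-1.247, 0.707, -0.028, 1.485, 0.022, 0.951, -0.075], TCP at [205.662, 536.934, 231.268] pointing down, gripper open.
Joint ranges: [-2.71, 2.71], [-0.32, 2.16], [-1.57, 1.52], [0, 2.45], [-1.46, 4.6], [0, 2.02], [-2.83, 2.83]. Speed limits (rad/s): [1.89, 1.89, 2.57, 2.57, 3.01, 3.01, 3.01].

## Interface

Orientations are given as [roll, pitch, yaw] about the fixed x, y, z axes, in that order (R = Rz(yaw) Ry(pitch) Rx(roll)).
In Python, from rig import arm gives the robot as it stands. The module is installed in compiled form; this text tells all that it offers.
- The arm moves only by the tool servo_tool, never from a script. Its argument "steps" is a list of rows, each a list of 5 numbers: the shift along the tool's x, y, z in cm, then the turn about the tool's z in rad, then the opening, from 0 (shut) to 1 (fully open). A call has 1 to 10 rows; each row is the pose to reach, as a shift and turn from the pose commanded when the call began, along the tool's axes at that moment; what a row does not reach only later rows make up. A row lasts 1/12 s, in which the tool goes at most 41.7 mm and 7.16 degrees, less where a joint would pass 70% of its speed; a pose out of reach is approached as far as the arm can. A call with a gripper value outside its range is refused whole. The fingers move at their own pace and stop on an object; the grip force is fixed at half the most. Time passes only in rows, so rows that repeat a pose let the fingers close. It gives the time, the measured TCP pose, the force, the opening and the grip force at its end, in the units of the state.
- arm.state(): the state, without advancing time (a new reading comes with each control period).
- arm.read_camera(name): name is "side" or "top" or "wrist"; returns a dict with "image" (384x512x3 uint8, red, green, blue), "depth" (384x512 float32, mm along the optical axis (not along the pixel's ray), 0 where there is no reading), "fx", "fy", "cx", "cy" (pixels), "pose" (4x4, takes a point from camera to world coordinates). Camera axes: x right, y up, looking along -z (the intrinsics and any distortion apply to the point x, -y, -z); pixel columns grow to the right and rows downward; lengths in mm; the calibration is good to about 2 mm. The wrist camera is an equidistant fisheye: a pixel r from the principal point sees the ray r / f radians off the axis. A picture is of the moment at which its call begins.
- arm.close_job(): hands the job in; it is judged then, once.
The state is a dict: "clock": time; "joints": joint angles; "dq": joint speeds; "tau": joint torques, N m; "ee_pos": TCP position; "ee_rot": TCP orientation; "force": force on the tool from outside, world axes, zero at the start; "wrist_torque": the same for the moment, N m; "finger_gap": finger opening in mm; "finger_force": force on a finger pad.
Only numpy, scipy, OpenCV 4.12 (cv2) and the standard library are available. Lean on these libraries where they do the work, as an engineer would, in place of code of your own. Each camera call takes 0.05 s, during which the arm holds its last target. There are 200 camera calls.

## Working session

There is one attempt and no reset: what is moved stays moved. The work goes in short steps, Python scripts to look and compute and a tool call to move; the robot and the scene stay as the last step left them, time stands still between calls to the robot, and variables do not carry over. Pictures are saved under pics/ and viewed, at most 10 in all, crops included, and the job is handed in when it is done.

Besides the shell and the picture viewer there is one more tool, called after "Request:" as name(argument=value, ...) on one line, values as JSON. servo_tool: Moves the arm, as the interface text tells. Its arguments: {"type":"object","properties":{"steps":{"type":"array","items":{"type":"array","items":{"type":"number"}}}},"required":["steps"]}

```bash
mkdir -p pics
python3 - <<'E'
from rig import arm
import cv2,numpy as np,pickle
s=arm.state();print({k:np.round(v,3) for k,v in s.items()})
d={}
for n in("side","top"):
    c=arm.read_camera(n);d[n]=c;cv2.imwrite(f"pics/{n}0.png",c["image"][:,:,::-1]);print(n,c["fx"],c["cx"],c["cy"],np.round(c["pose"],3).tolist(),c.keys())
pickle.dump(d,open("d0.pkl","wb"))
E
```

```text
{'clock': np.float64(0.0), 'joints': array([-1.247,  0.707, -0.028,  1.485,  0.022,  0.951, -0.076]), 'dq': array([ 0.001,  0.001, -0.   , -0.001,  0.   ,  0.001,  0.002]), 'tau': array([-1.0000e-03, -8.8320e+01,  1.2340e+00, -2.3618e+01,  1.7000e-02,
        6.0000e-03,  0.0000e+00]), 'ee_pos': array([205.551, 536.718, 230.838]), 'ee_rot': array([-3.141,  0.   ,  2.776]), 'force': array([ 0.485, -0.607, -0.44 ]), 'wrist_torque': array([0.002, 0.003, 0.006]), 'finger_force': np.float64(0.0), 'finger_gap': np.float64(85.158)}
side 375.6257657537498 254.62030177981086 189.73542110304797 [[0.764, 0.36, -0.535, 140.782], [-0.645, 0.425, -0.635, -588.499], [-0.001, 0.83, 0.557, 562.211], [0.0, 0.0, 0.0, 1.0]] dict_keys(['image', 'depth', 'fx', 'fy', 'cx', 'cy', 'pose'])
top 439.9688301759706 257.19035267038106 192.17683238834482 [[0.015, 0.99, -0.137, 455.495], [-1.0, 0.017, 0.01, -60.266], [0.012, 0.137, 0.991, 937.148], [0.0, 0.0, 0.0, 1.0]] dict_keys(['image', 'depth', 'fx', 'fy', 'cx', 'cy', 'pose'])
```

View pics/side0.png

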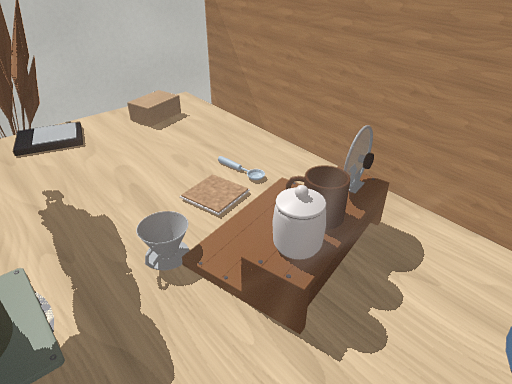

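View pics/top0.png

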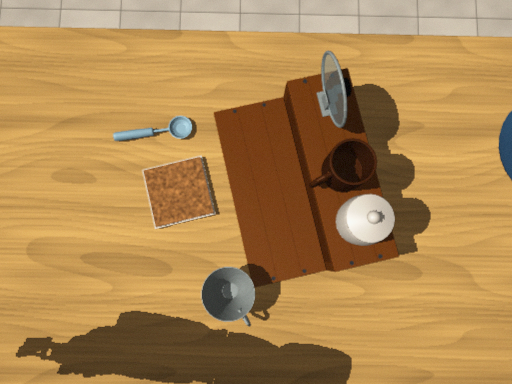

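The top view looks down with world +x up and -y to the right. The tile is at about (180,192), the low riser runs from (215,112) to (248,283), the dripper is at (228,293) and the spoon at (155,132). The side view shows nothing between the tile and the riser. I'll measure the tile and riser from depth.

```bash
cat > h.py <<'E'
import numpy as np,cv2
def cloud(c):
    d=c["depth"];v,u=np.indices(d.shape)
    x=(u-c["cx"])/c["fx"]*d;y=-(v-c["cy"])/c["fy"]*d
    P=np.stack([x,y,-d,np.ones_like(d)],-1)@c["pose"].T
    P=P[...,:3];P[d==0]=np.nan;return P
E
python3 - <<'E'
import pickle,numpy as np,cv2
from h import *
d=pickle.load(open("d0.pkl","rb"));c=d["top"];P=cloud(c);z=P[...,2]
print("counter",np.nanmedian(z[250:300,60:160]))
def rep(n,lo,hi,u0,u1,v0,v1):
    m=np.zeros(z.shape,np.uint8);m[v0:v1,u0:u1]=((z>lo)&(z<hi))[v0:v1,u0:u1]
    m=cv2.morphologyEx(m,cv2.MORPH_OPEN,np.ones((5,5)))
    k,l,s,_=cv2.connectedComponentsWithStats(m);i=1+np.argmax(s[1:,4]);q=P[l==i]
    r=cv2.minAreaRect(q[:,:2].astype(np.float32));print(n,s[i],np.round(r[0],1),np.round(r[1],1),r[2],"z",np.median(q[:,2]));print(np.round(cv2.boxPoints(r),1).tolist())
rep("tile",8,22,130,225,140,240)
rep("low",18,32,200,345,70,300)
rep("high",104,120,200,420,50,300)
rep("drip",40,110,180,290,240,350)
E
```

```text
counter 0.468457858132183
tile [ 143  157   72   71 3661] [582.2  97.5] [130.5 130. ] 14.8930025100708 z 15.111191905328724
[[502.5, 143.5], [535.9000244140625, 17.899999618530273], [662.0, 51.5], [628.5999755859375, 177.10000610351562]]
low [  215    98   112   189 13174] [588.9 -93.3] [380.4 155.6] 13.921080589294434 z 24.003524715439767
[[385.6000061035156, -63.599998474121094], [423.0, -214.60000610351562], [792.2000122070312, -123.0999984741211], [754.7999877929688, 28.0]]
high [ 287   75   80  104 3748] [ 709.  -207.3] [201.4 125.6] 13.866350173950195 z 111.87350714743758
[[596.2000122070312, -170.39999389648438], [626.2999877929688, -292.3999938964844], [821.7999877929688, -244.10000610351562], [791.7000122070312, -122.19999694824219]]
drip [ 201  267   54   55 1466] [377.6 -15.2] [101.2 101.3] 0.936754047870636 z 63.32951907398274
[[326.20001220703125, 34.599998474121094], [327.79998779296875, -66.69999694824219], [429.0, -65.0], [427.3999938964844, 36.20000076293945]]
```

Request:
servo_tool(steps=[[-4,-1.7,1,0.12,0.5],[-8,-3.4,2,0.24,0.5],[-12,-5.2,3,0.36,0.5],[-16,-6.9,4,0.48,0.5],[-20,-8.6,5,0.6,0.5],[-24,-10.3,6,0.7,0.5],[-28,-12,7,0.8,0.5],[-31.5,-13.5,8,0.9,0.5],[-35,-15,9,0.962,0.5],[-38.5,-16.5,10,0.962,0.5]])

```text
clock: 0.93
ee_pos: [497.4, 253.0, 134.2]
ee_rot: [-3.141, 0.0, 1.809]
force: [0.6, 0.8, -0.1]
finger_gap: 43.0
finger_force: 0.0
```

```bash
cat > st.py <<'E'
import numpy as np
from rig import arm
s=arm.state();p=s["ee_pos"];d=p[:2]-[570.2,-17.8]
ex=np.array([.2402,-.9707]);ey=np.array([.9707,.2402])
f=s["force"]
print("t %.2f shelf x %.1f y %.1f z %.1f yawerr %.3f rp"%(s["clock"],d@ex,d@ey,p[2],s["ee_rot"][2]-1.8134),np.round(s["ee_rot"][:2],3),"F x %.1f y %.1f z %.1f gap %.1f"%(f[:2]@ex,f[:2]@ey,f[2],s["finger_gap"]))
E
python3 st.py
```

```text
t 0.93 shelf x -280.4 y -5.6 z 134.2 yawerr -0.004 rp [-3.141  0.   ] F x -0.6 y 0.8 z -0.1 gap 43.0
```

Request:
servo_tool(steps=[[-2.2,1.3,2.5,0,0.5],[-4.4,2.6,5,0,0.5],[-6,3.75,7.5,0,0.5],[-6,3.75,10,0,0.5],[-6,3.75,11,0,0.5],[-6,3.75,11,0,0.5],[-6,3.75,11,0,0.5],[-6,3.75,11,0,0.5]])

```text
clock: 1.6
ee_pos: [547.5, 206.2, 26.3]
ee_rot: [3.14, -0.0, 1.815]
force: [0.0, 0.7, 0.7]
finger_gap: 42.4
finger_force: 0.0
```

```bash
python3 st.py
```

```text
t 1.60 shelf x -222.9 y 31.8 z 26.3 yawerr 0.001 rp [ 3.14 -0.  ] F x -0.7 y 0.2 z 0.7 gap 42.4
```

Request:
servo_tool(steps=[[0,0.4,0.8,0,0.5],[0,0.7,1.6,0,0.5],[0,0.7,2.1,0,0.5],[0,0.7,2.4,0,0.5],[0,0.7,2.4,0,0.5]])

```text
clock: 2.02
ee_pos: [553.6, 206.9, 0.0]
ee_rot: [-3.14, 0.0, 1.814]
force: [0.5, -0.0, -0.1]
finger_gap: 42.9
finger_force: 0.0
```

```bash
python3 st.py
python3 - <<'E'
from rig import arm
import cv2
a=arm.read_camera("side")["image"][110:300,120:340];cv2.imwrite("pics/s1.png",cv2.resize(a,None,fx=3,fy=3)[:,:,::-1])
E
```

```text
t 2.02 shelf x -222.1 y 37.9 z 0.0 yawerr 0.000 rp [-3.14  0.  ] F x 0.2 y 0.5 z -0.1 gap 42.9
```

View pics/s1.png

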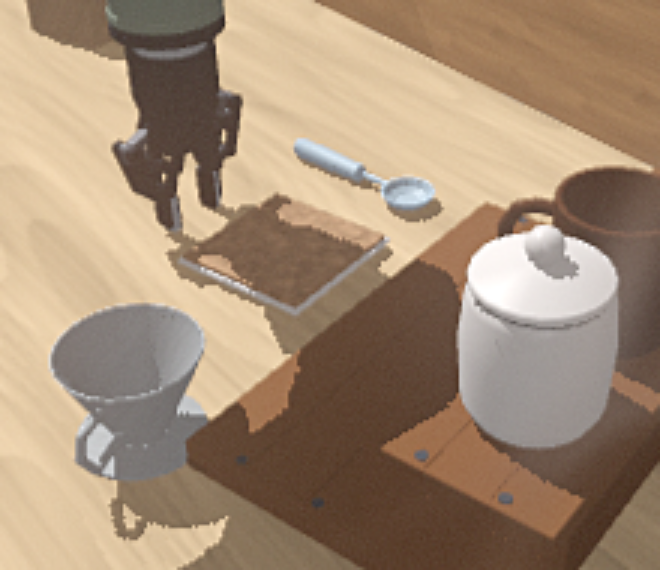

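Request:
servo_tool(steps=[[-1,0,0,0,0.5],[-2,0,0,0,0.5],[-2.8,0,0,0,0.5],[-3.4,0,0,0,0.5],[-3.9,0,0,0,0.5],[-4.4,0,0,0,0.5],[-4.9,0,0,0,0.5],[-5.4,0,0,0,0.5],[-5.9,0,0,0,0.5],[-6.4,0,0,0,0.5]])

```text
clock: 2.9
ee_pos: [569.5, 144.7, 0.9]
ee_rot: [3.142, -0.0, 1.814]
force: [-0.7, 3.7, 3.6]
finger_gap: 42.3
finger_force: 1.8
```

```bash
python3 st.py
```

```text
t 2.90 shelf x -157.9 y 38.4 z 0.9 yawerr 0.001 rp [ 3.142 -0.   ] F x -3.7 y 0.2 z 3.6 gap 42.3
```

Request:
servo_tool(steps=[[0,0,-0.2,0,0.5],[-0.4,0,-0.2,0,0.5],[-0.8,0,-0.2,0,0.5],[-1.1,0,-0.2,0,0.5],[-1.4,0,-0.2,0,0.5],[-1.4,0,-0.2,0,0.5]])

```text
clock: 3.4
ee_pos: [573.0, 130.5, 2.8]
ee_rot: [-3.142, 0.001, 1.813]
force: [0.1, -0.7, 0.5]
finger_gap: 42.6
finger_force: 0.0
```

```bash
python3 st.py
```

```text
t 3.40 shelf x -143.3 y 38.4 z 2.8 yawerr -0.000 rp [-3.142e+00  1.000e-03] F x 0.7 y -0.1 z 0.5 gap 42.6
```

Request:
servo_tool(steps=[[-0.2,0,0,0,0.5],[-0.4,0,0,0,0.5],[-0.4,0,0,0,0.5]])

```text
clock: 3.65
ee_pos: [573.7, 127.5, 2.8]
ee_rot: [-3.141, -0.0, 1.814]
force: [-0.6, 2.2, -0.1]
finger_gap: 43.0
finger_force: 0.9
```

```bash
python3 st.py
python3 - <<'E'
from rig import arm
import cv2
a=arm.read_camera("side")["image"][110:300,120:340];cv2.imwrite("pics/s2.png",cv2.resize(a,None,fx=3,fy=3)[:,:,::-1])
E
```

```text
t 3.65 shelf x -140.2 y 38.3 z 2.8 yawerr 0.000 rp [-3.141 -0.   ] F x -2.3 y -0.1 z -0.1 gap 43.0
```

View pics/s2.png

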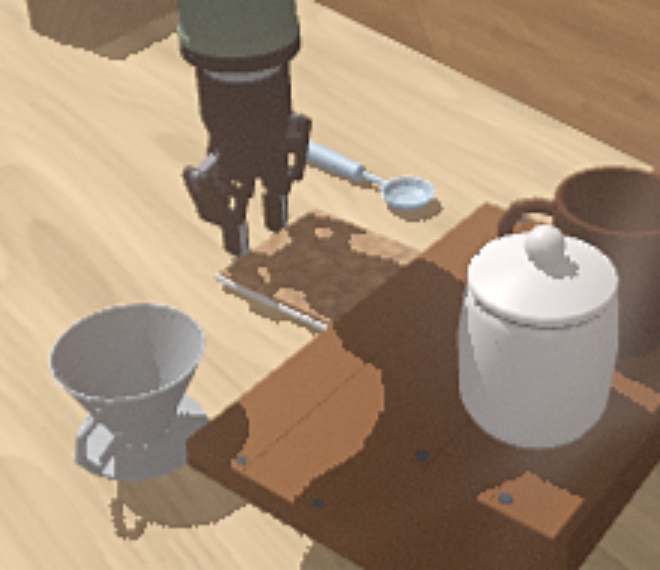

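The tile's far side is now at or very close to the low riser, around (328,325), and the fingers touch its near side at (237,250) and (277,225). I'll push on in small steps.

Request:
servo_tool(steps=[[-0.15,0,0,0,0.5],[-0.3,0,0,0,0.5],[-0.3,0,0,0,0.5]])

```text
clock: 3.95
ee_pos: [573.8, 127.2, 2.8]
ee_rot: [-3.141, -0.004, 1.815]
force: [-5.1, 17.0, 1.7]
finger_gap: 42.5
finger_force: 8.7
```

```bash
python3 st.py
```

```text
t 3.95 shelf x -139.8 y 38.3 z 2.8 yawerr 0.002 rp [-3.141 -0.004] F x -17.7 y -0.9 z 1.7 gap 42.5
```

Run:
```python
import numpy as np
for t in np.arange(0,66,2.5):
    c,s=np.cos(np.radians(t)),np.sin(np.radians(t))
    if t<30.3: x,z=-130*c-4*s,118*s+7*c
    else: x,z=-130*c-4*s,130*s
    x+=-9.8+2; z-=5.8
    print(t,"[%.2f, 0, %.2f]"%(-(x+136.3)/10,-(z-2.8)/10),end="; ")
```

```text
0.0 [0.15, 0, 0.16]; 2.5 [0.16, 0, -0.35]; 5.0 [0.14, 0, -0.87]; 7.5 [0.09, 0, -1.37]; 10.0 [0.02, 0, -1.88]; 12.5 [-0.07, 0, -2.38]; 15.0 [-0.19, 0, -2.87]; 17.5 [-0.33, 0, -3.36]; 20.0 [-0.50, 0, -3.83]; 22.5 [-0.69, 0, -4.30]; 25.0 [-0.90, 0, -4.76]; 27.5 [-1.13, 0, -5.21]; 30.0 [-1.39, 0, -5.65]; 32.5 [-1.67, 0, -6.12]; 35.0 [-1.97, 0, -6.60]; 37.5 [-2.29, 0, -7.05]; 40.0 [-2.63, 0, -7.50]; 42.5 [-3.00, 0, -7.92]; 45.0 [-3.37, 0, -8.33]; 47.5 [-3.77, 0, -8.72]; 50.0 [-4.19, 0, -9.10]; 52.5 [-4.62, 0, -9.45]; 55.0 [-5.07, 0, -9.79]; 57.5 [-5.53, 0, -10.10]; 60.0 [-6.00, 0, -10.40]; 62.5 [-6.49, 0, -10.67]; 65.0 [-6.99, 0, -10.92];
```

Request:
servo_tool(steps=[[0.15,0,0.16,0,0.5],[0.15,0,0.16,0,0.5]])

```text
clock: 4.12
ee_pos: [573.9, 127.4, 1.2]
ee_rot: [3.141, -0.001, 1.815]
force: [-2.0, 10.1, 2.9]
finger_gap: 42.2
finger_force: 5.0
```

```bash
python3 st.py
```

```text
t 4.12 shelf x -140.0 y 38.5 z 1.2 yawerr 0.001 rp [ 3.141e+00 -1.000e-03] F x -10.2 y 0.5 z 2.9 gap 42.2
```

Request:
servo_tool(steps=[[0,0,-0.25,0,0.5],[0,0,-0.5,0,0.5],[-0.01,0,-1.0,0,0.5],[-0.06,0,-1.5,0,0.5],[-0.13,0,-2.0,0,0.5],[-0.22,0,-2.5,0,0.5],[-0.22,0,-2.5,0,0.5]])

```text
clock: 4.7
ee_pos: [574.4, 125.3, 26.9]
ee_rot: [3.141, -0.002, 1.815]
force: [-4.2, 10.6, 0.1]
finger_gap: 42.8
finger_force: 5.5
```

```bash
python3 st.py;  python3 - <<'E'
from rig import arm
import cv2
a=arm.read_camera("side")["image"][110:300,120:340];cv2.imwrite("pics/s3.png",cv2.resize(a,None,fx=3,fy=3)[:,:,::-1])
E
```

```text
t 4.70 shelf x -137.9 y 38.5 z 26.9 yawerr 0.001 rp [ 3.141e+00 -2.000e-03] F x -11.3 y -1.5 z 0.1 gap 42.8
```

View pics/s3.png

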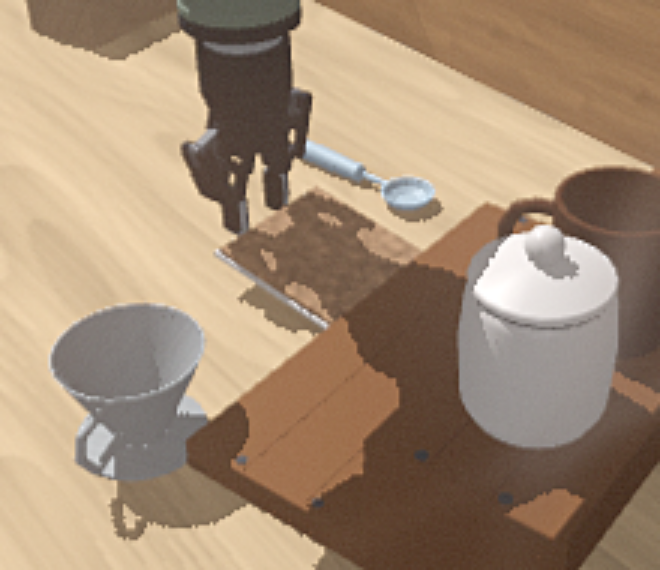

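The near side has lifted: its edge is at (215,250) with a shadow under it at about (250,300). I'll carry on along the arc.

Request:
servo_tool(steps=[[-0.12,0,-0.5,0,0.5],[-0.26,0,-0.98,0,0.5],[-0.43,0,-1.45,0,0.5],[-0.62,0,-1.92,0,0.5],[-0.83,0,-2.38,0,0.5],[-1.06,0,-2.83,0,0.5],[-1.32,0,-3.27,0,0.5],[-1.6,0,-3.74,0,0.5],[-1.6,0,-3.74,0,0.5]])

```text
clock: 5.5
ee_pos: [578.5, 109.5, 64.6]
ee_rot: [3.141, -0.002, 1.814]
force: [-3.9, 10.7, 4.9]
finger_gap: 42.9
finger_force: 5.9
```

```bash
python3 st.py
```

```text
t 5.50 shelf x -121.6 y 38.6 z 64.6 yawerr 0.001 rp [ 3.141e+00 -2.000e-03] F x -11.3 y -1.3 z 4.9 gap 42.9
```

Request:
servo_tool(steps=[[-0.3,0,-0.48,0,0.5],[-0.62,0,-0.93,0,0.5],[-0.96,0,-1.38,0,0.5],[-1.33,0,-1.8,0,0.5],[-1.7,0,-2.21,0,0.5],[-2.1,0,-2.6,0,0.5],[-2.52,0,-2.98,0,0.5],[-2.95,0,-3.33,0,0.5],[-3.4,0,-3.67,0,0.5],[-3.4,0,-3.67,0,0.5]])

```text
clock: 6.33
ee_pos: [587.1, 74.2, 100.9]
ee_rot: [3.141, 0.001, 1.813]
force: [0.0, 2.6, 1.5]
finger_gap: 42.8
finger_force: 1.4
```

```bash
python3 st.py;  python3 - <<'E'
from rig import arm
import cv2
a=arm.read_camera("side")["image"][80:270,120:340];cv2.imwrite("pics/s4.png",cv2.resize(a,None,fx=3,fy=3)[:,:,::-1])
E
```

```text
t 6.33 shelf x -85.3 y 38.5 z 100.9 yawerr -0.001 rp [3.141e+00 1.000e-03] F x -2.5 y 0.6 z 1.5 gap 42.8
```

View pics/s4.png

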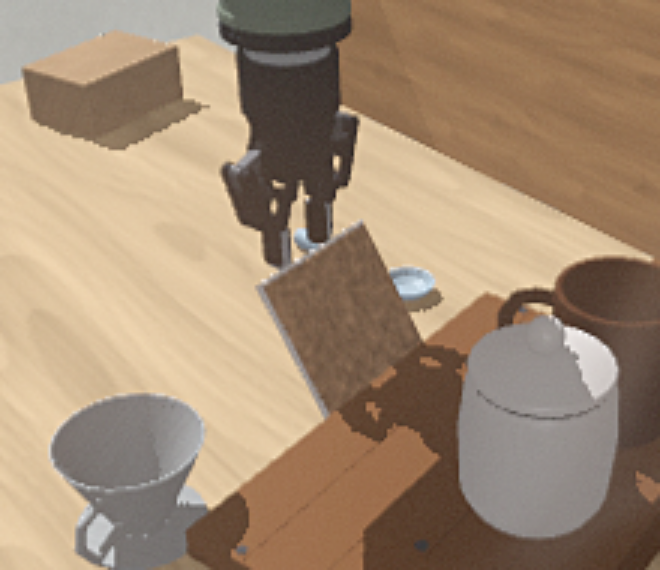

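Tile is standing at about 55°, its top edge running (262,288)–(360,225). From here I'll push it level.

Request:
servo_tool(steps=[[-0.45,0,-0.25,0,0.5],[-0.9,0,-0.4,0,0.5],[-1.35,0,-0.5,0,0.5],[-1.8,0,-0.5,0,0.5],[-2.25,0,-0.5,0,0.5],[-2.7,0,-0.5,0,0.5],[-3.15,0,-0.5,0,0.5],[-3.6,0,-0.5,0,0.5],[-4.05,0,-0.5,0,0.5],[-4.4,0,-0.5,0,0.5]])

```text
clock: 7.22
ee_pos: [597.4, 31.8, 105.3]
ee_rot: [-3.141, 0.0, 1.813]
force: [0.3, 0.8, 1.1]
finger_gap: 42.9
finger_force: 0.3
```

```bash
python3 st.py
```

```text
t 7.22 shelf x -41.6 y 38.3 z 105.3 yawerr -0.000 rp [-3.141  0.   ] F x -0.7 y 0.5 z 1.1 gap 42.9
```

Request:
servo_tool(steps=[[-0.3,0,0,0,0.5],[-0.6,0,0,0,0.5],[-0.9,0,0,0,0.5],[-1.2,0,0,0,0.5],[-1.5,0,0,0,0.5],[-1.8,0,0,0,0.5],[-2.1,0,0,0,0.5],[-2.4,0,0,0,0.5],[-2.4,0,0,0,0.5]])

```text
clock: 7.97
ee_pos: [603.2, 8.5, 105.4]
ee_rot: [-3.142, 0.0, 1.813]
force: [-0.2, -1.0, -0.2]
finger_gap: 42.7
finger_force: 0.0
```

```bash
python3 st.py;  python3 - <<'E'
from rig import arm
import cv2
a=arm.read_camera("side")["image"][80:270,120:340];cv2.imwrite("pics/s5.png",cv2.resize(a,None,fx=3,fy=3)[:,:,::-1])
E
```

```text
t 7.97 shelf x -17.6 y 38.3 z 105.4 yawerr -0.000 rp [-3.142  0.   ] F x 0.9 y -0.4 z -0.2 gap 42.7
```

View pics/s5.png

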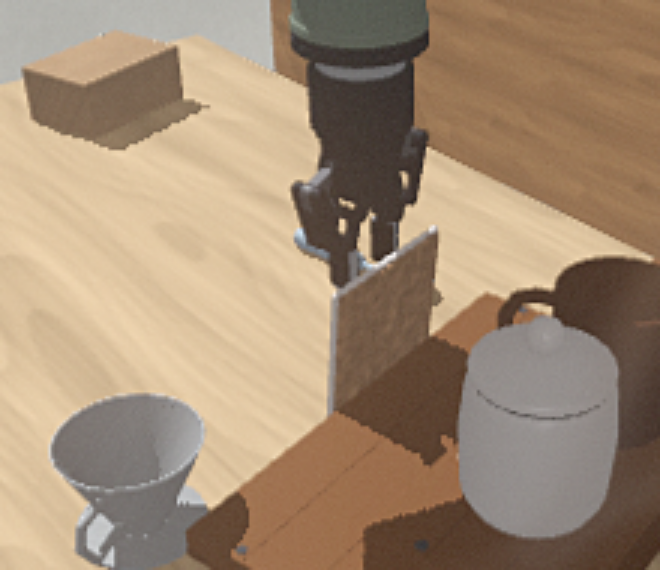

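The tile now stands upright against the step edge, with its top edge running (335,293)–(437,230). I'll push on gently until it topples.

Request:
servo_tool(steps=[[-0.3,0,0,0,0.5],[-0.6,0,0,0,0.5],[-0.9,0,0,0,0.5],[-1.2,0,0,0,0.5],[-1.5,0,0,0,0.5],[-1.8,0,0,0,0.5],[-2.1,0,0,0,0.5],[-2.1,0,0,0,0.5]])

```text
clock: 8.68
ee_pos: [608.2, -11.9, 105.4]
ee_rot: [-3.142, 0.001, 1.813]
force: [-0.2, -0.6, 0.5]
finger_gap: 43.0
finger_force: 0.0
```

```bash
cat > tp.py <<'E'
from rig import arm
from h import *
c=arm.read_camera("top");P=cloud(c)
o=np.array([570.2,-17.8]);ex=np.array([.2402,-.9707]);ey=np.array([.9707,.2402])
q=P[np.isfinite(P[...,2])];s=np.c_[(q[:,:2]-o)@ex,(q[:,:2]-o)@ey,q[:,2]]
m=(s[:,0]>-60)&(s[:,0]<153)&(abs(s[:,1]-38)<90)&(s[:,2]>33)&(s[:,2]<45);k=s[m]
r=cv2.minAreaRect(k[:,:2].astype(np.float32));print(m.sum(),"z",np.median(k[:,2]),r)
for b in range(-30,120,25):
    w=s[(abs(s[:,1]-b)<8)&(s[:,0]>-140)&(s[:,0]<153)&(s[:,2]>33)&(s[:,2]<45)]
    if len(w): print(b,len(w),np.round(w.min(0),1),np.round(w.max(0),1))
E
python3 st.py;python3 tp.py
```

```text
t 8.68 shelf x 3.4 y 38.3 z 105.4 yawerr -0.000 rp [-3.142e+00  1.000e-03] F x 0.5 y -0.3 z 0.5 gap 43.0
0 z nan ((0.0, 0.0), (0.0, 0.0), 0.0)
  return _methods._mean(a, axis=axis, dtype=dtype,
  ret = ret.dtype.type(ret / rcount)
```

Not over yet.

Request:
servo_tool(steps=[[-0.2,0,0,0,0.5],[-0.4,0,0,0,0.5],[-0.6,0,0,0,0.5],[-0.8,0,0,0,0.5],[-0.8,0,0,0,0.5],[-0.8,0,0,0,0.5]])

```text
clock: 9.23
ee_pos: [610.1, -19.0, 105.3]
ee_rot: [-3.142, 0.0, 1.814]
force: [-0.0, 0.5, 0.0]
finger_gap: 43.1
finger_force: 0.0
```

```bash
python3 st.py;  python3 tp.py 2>/dev/null
python3 - <<'E'
from rig import arm
import cv2
a=arm.read_camera("side")["image"][80:270,120:340];cv2.imwrite("pics/s6.png",cv2.resize(a,None,fx=3,fy=3)[:,:,::-1])
E
```

```text
t 9.23 shelf x 10.7 y 38.4 z 105.3 yawerr 0.000 rp [-3.142  0.   ] F x -0.5 y 0.1 z 0.0 gap 43.1
181 z 35.485699074513605 ((76.85264587402344, 13.316299438476562), (89.16880798339844, 26.144346237182617), 72.58628845214844)
-30 24 [ 51.1 -26.7  33. ] [ 79.1 -22.1  36.5]
-5 49 [ 60.3 -12.8  33.1] [79.6  3.  40.6]
20 20 [70.6 12.2 33.2] [79.6 27.1 38. ]
45 17 [73.1 37.6 33.5] [78.9 52.9 36.7]
```

View pics/s6.png

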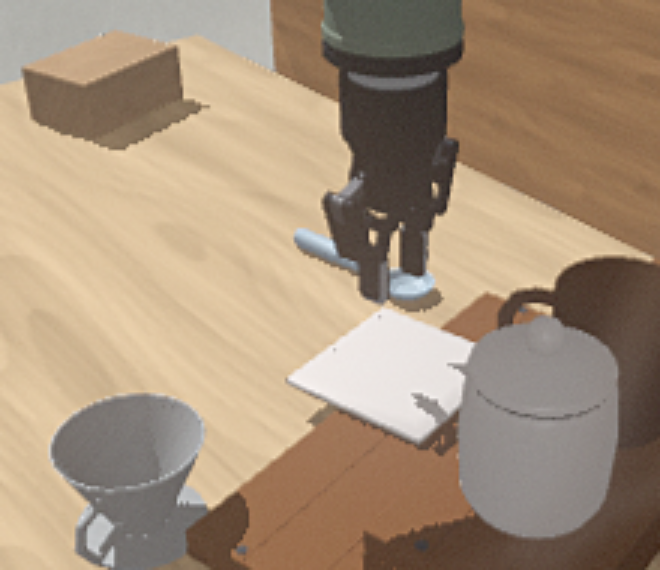

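The tile has toppled and lies glazed face up on the low step, with its near part overhanging (its corners are near (288,380), (380,312) and (425,440)). I'll move back behind it and check it.

Request:
servo_tool(steps=[[1.5,0,-0.5,0,0.5],[3.5,0,-0.5,0,0.5],[6,0,-0.5,0,0.5],[9,0,-0.5,0,0.5],[11.5,0,0,0,0.5],[12,0,2,0,0.5],[12,0,4,0,0.5],[12,0,6,0,0.5],[12,0,8,0,0.5],[12,0,8,0,0.5]])

```text
clock: 10.17
ee_pos: [579.6, 97.6, 22.3]
ee_rot: [-3.137, -0.0, 1.814]
force: [-1.4, -0.4, 0.3]
finger_gap: 42.8
finger_force: 0.0
```

```bash
python3 st.py;  python3 tp.py
```

```text
t 10.17 shelf x -109.7 y 36.8 z 22.3 yawerr 0.001 rp [-3.137 -0.   ] F x 0.0 y -1.4 z 0.3 gap 42.8
3605 z 38.59836643081371 ((14.827674865722656, 37.947998046875), (129.85531616210938, 129.55517578125), 89.99610137939453)
-30 94 [-49.9 -27.   33. ] [ 77.1 -22.   39.3]
-5 475 [-106.6  -13.    33.1] [79.5  3.  43.8]
20 468 [-99.7  12.   33.1] [79.6 28.  44.3]
45 457 [-49.5  37.   33.2] [79.4 53.  43.9]
70 460 [-49.9  62.   33.1] [79.5 78.  44. ]
95 360 [-49.5  87.   33. ] [ 78.3 102.9  43.3]
```

Flat and square, centred at (15, 38). I'll do a quick touch on the counter to learn where the fingertips are.

Request:
servo_tool(steps=[[0,0,1.0,0,0.5],[0,0,2.0,0,0.5],[0,0,2.3,0,0.5],[0,0,2.5,0,0.5],[0,0,2.5,0,0.5]])

```text
clock: 10.63
ee_pos: [581.1, 97.6, 0.2]
ee_rot: [-3.141, 0.0, 1.814]
force: [0.5, 0.2, 0.1]
finger_gap: 42.7
finger_force: 0.0
```

```bash
python3 st.py
```

```text
t 10.63 shelf x -109.4 y 38.3 z 0.2 yawerr 0.000 rp [-3.141  0.   ] F x -0.1 y 0.6 z 0.1 gap 42.7
```

Request:
servo_tool(steps=[[0,0,0.1,0,0.5],[0,0,0.2,0,0.5],[0,0,0.3,0,0.5],[0,0,0.3,0,0.5]])

```text
clock: 10.97
ee_pos: [581.4, 97.6, -1.8]
ee_rot: [3.141, 0.0, 1.814]
force: [-2.7, -1.1, 13.4]
finger_gap: 42.9
finger_force: 6.7
```

```bash
python3 st.py
```

```text
t 10.97 shelf x -109.4 y 38.6 z -1.8 yawerr 0.000 rp [3.141 0.   ] F x 0.4 y -2.9 z 13.4 gap 42.9
```

Request:
servo_tool(steps=[[0,0,-1,0,0.5],[0,0,-2.8,0,0.5],[-1,0,-2.8,0,0.5],[-2.5,0,-2.8,0,0.5],[-4,0,-2.8,0,0.5],[-4.5,0,-2.8,0,0.5],[-4.5,0,-2.8,0,0.5]])

```text
clock: 11.55
ee_pos: [592.3, 52.5, 25.6]
ee_rot: [3.141, 0.001, 1.812]
force: [-0.4, 0.5, 0.3]
finger_gap: 42.9
finger_force: 0.0
```

```bash
python3 st.py
```

```text
t 11.55 shelf x -62.9 y 38.3 z 25.6 yawerr -0.002 rp [3.141e+00 1.000e-03] F x -0.6 y -0.2 z 0.3 gap 42.9
```

Request:
servo_tool(steps=[[-0.2,0,0.07,0,0.5],[-0.5,0,0.07,0,0.5],[-0.9,0,0.07,0,0.5],[-1.3,0,0.07,0,0.5],[-1.7,0,0.07,0,0.5],[-2.1,0,0.07,0,0.5],[-2.5,0,0.07,0,0.5],[-2.9,0,0.07,0,0.5],[-3.3,0,0.07,0,0.5],[-3.7,0,0.07,0,0.5]])

```text
clock: 12.38
ee_pos: [601.0, 17.6, 24.6]
ee_rot: [-3.141, 0.0, 1.814]
force: [0.6, 1.4, -0.5]
finger_gap: 42.5
finger_force: 0.9
```

```bash
python3 st.py
```

```text
t 12.38 shelf x -27.0 y 38.4 z 24.6 yawerr 0.000 rp [-3.141  0.   ] F x -1.2 y 0.9 z -0.5 gap 42.5
```

Request:
servo_tool(steps=[[-0.4,0,0,0,0.5],[-0.8,0,0,0,0.5],[-1.2,0,0,0,0.5],[-1.6,0,0,0,0.5],[-2,0,0,0,0.5],[-2.4,0,0,0,0.5],[-2.8,0,0,0,0.5],[-3.2,0,0,0,0.5],[-3.5,0,0,0,0.5],[-3.7,0,0,0,0.5]])

```text
clock: 13.22
ee_pos: [609.9, -18.4, 24.6]
ee_rot: [-3.142, 0.0, 1.814]
force: [0.3, 1.3, -0.5]
finger_gap: 42.7
finger_force: 1.0
```

```bash
python3 st.py
```

```text
t 13.22 shelf x 10.1 y 38.4 z 24.6 yawerr 0.000 rp [-3.142  0.   ] F x -1.2 y 0.6 z -0.5 gap 42.7
```

Request:
servo_tool(steps=[[-0.15,0,0,0,0.5],[-0.3,0,0,0,0.5],[-0.4,0,0,0,0.5],[-0.4,0,0,0,0.5]])

```text
clock: 13.55
ee_pos: [610.8, -22.0, 24.6]
ee_rot: [-3.142, 0.0, 1.814]
force: [0.4, -0.9, 0.4]
finger_gap: 42.4
finger_force: 0.0
```

```bash
python3 st.py
```

```text
t 13.55 shelf x 13.8 y 38.4 z 24.6 yawerr 0.000 rp [-3.142  0.   ] F x 1.0 y 0.2 z 0.4 gap 42.4
```

Request:
servo_tool(steps=[[-0.1,0,0,0,0.5],[-0.2,0,0,0,0.5],[-0.3,0,0,0,0.5],[-0.3,0,0,0,0.5]])

```text
clock: 13.88
ee_pos: [611.2, -23.1, 24.7]
ee_rot: [-3.141, -0.002, 1.815]
force: [-3.7, 9.6, 1.3]
finger_gap: 42.9
finger_force: 4.9
```

```bash
python3 st.py
```

```text
t 13.88 shelf x 15.0 y 38.5 z 24.7 yawerr 0.001 rp [-3.141e+00 -2.000e-03] F x -10.2 y -1.3 z 1.3 gap 42.9
```

The tile is seated against the high riser at about 10 N, where I expected it. I'll back off and verify.

Request:
servo_tool(steps=[[0.2,0,0,0,0.5],[0.8,0,0,0,0.5],[2,0,0,0,0.5],[4,0,-0.5,0,0.5],[7,0,-2,0,0.5],[9,0,-5,0,0.5],[11,0,-8,0,0.5],[14,0,-11,0,0.5],[17,0,-13,0,0.5],[20,0,-14,0,0.5]])

```text
clock: 14.72
ee_pos: [563.2, 171.9, 167.6]
ee_rot: [3.138, -0.0, 1.814]
force: [0.5, 0.3, -0.3]
finger_gap: 42.8
finger_force: 0.0
```

```bash
python3 st.py; sed -i 's/<153/<170/g' tp.py; python3 tp.py
python3 - <<'E'
from rig import arm
import cv2
a=arm.read_camera("top")["image"][60:340,100:430];cv2.imwrite("pics/t7.png",cv2.resize(a,None,fx=2,fy=2)[:,:,::-1])
E
```

```text
t 14.72 shelf x -185.8 y 38.8 z 167.6 yawerr 0.001 rp [ 3.138 -0.   ] F x -0.2 y 0.6 z -0.3 gap 42.8
3636 z 38.4215008939579 ((90.39315795898438, 37.3584098815918), (177.73538208007812, 130.62261962890625), 89.90275573730469)
-30 101 [ 25.5 -37.6  33. ] [155.3 -22.   44.1]
-5 473 [ 25. -13.  33.] [155.1   3.   42.9]
20 463 [26.2 12.  33.1] [155.3  28.   45. ]
45 455 [25.7 37.1 33. ] [155.5  53.   43.1]
70 460 [25.5 62.1 33.2] [155.3  78.   44.2]
95 359 [25.2 87.1 33.1] [155.2 102.8  44.8]
```

View pics/t7.png

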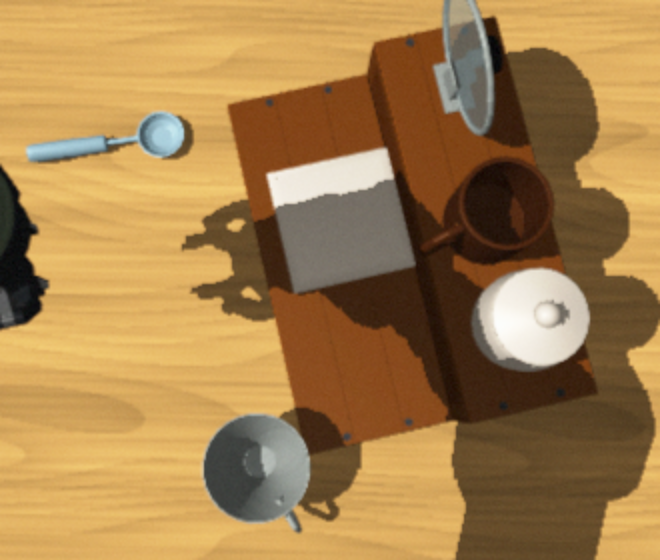

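The tile lies glazed face up at (340,220). Its back side is flush along the high riser from (390,150) to (415,265): near side at x ≈ 25, back side at 155. Everything else is where it was, so I'm handing in.

```bash
python3 -c "
from rig import arm
print(arm.close_job())"
```

```text
the job is handed in; nothing more can be done
None
```

The tile lies glazed face up on the low step, square against the high riser. The last images show nothing else moved, pushing forces stayed below about 18 N in the readings I took, and I handed the job in at about 15 s.

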